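# Hand-crank the stalled sample carousel round to its loading mark

### The arm

A 7-joint arm with a two-finger parallel gripper is mounted at the origin on the work surface. World frame = base frame: x ahead of the robot, y to its left, z up, the work surface at z = 0. Lengths are in m, angles in rad, forces in N, time in s.
With the tool pointing down it reaches from about 0.35 to 0.775 m from the base axis. Payload 3.1 kg.
Tool frame: the origin (TCP) lies on the centre line of the jaws, within the pads' length; the fingertips stand 11 mm ahead of it and the grasp point (between the pads) lies 8 mm behind it; z points along the fingers, y is the line along which they close (so a half turn about z gives the same grasp; the last joint's range is limited). The gripper opens to 85 mm and grips with 20 to 120 N. Pads are 22 mm wide; open, the fingers measure 114 mm over their backs; the gripper's body (76 mm by 85 mm) begins 54 mm behind the grasp point. The pads swing forward as they close: fully open they stand 13 mm farther back than shut.
Start: joints at [1.296, 0.311, 0.014, 1.512, -0.004, 1.319, -0.027], TCP at [0.127, -0.535, 0.242] pointing down, gripper open.
Joint ranges: [-2.7, 2.7], [-0.3, 1.91], [-1.27, 1.3], [0.12, 2.57], [-1.44, 4.58], [0.2, 2.03], [-3.05, 3.05]. Speed limits (rad/s): [2.79, 2.79, 3.14, 3.14, 3.14, 3.14, 3.14].

### API

Orientations are given as a unit quaternion [w, x, y, z].
In Python, from plant import env, viewer, job gives the robot as it stands. The module is installed in compiled form; this text tells all that it offers.
- The arm moves only by the shell command python3 -m handwheel 'ROWS'. ROWS is JSON, a list of rows, each an object of numbers: "dx", "dy", "dz": the shift along the tool's x, y, z in cm; "twist": the turn about the tool's z in rad; "grip": the finger opening in cm, from 0 to 8.54. A call has 1 to 5 rows; each row shifts and turns the commanded pose from where the row before left it, along the tool's axes as they then stand; what a row does not reach is not made up. A row lasts 1/10 s, in which the tool goes at most 50 mm and 8.59 degrees, less where a joint would pass 70% of its speed; a pose out of reach is approached as far as the arm can. A call is refused whole if a number of a shift passes 5 or a number of a turn 0.15, either way. A call with a gripper value outside its range is refused whole. The fingers move at their own pace and stop on an object; the grip force is fixed at half the most. Time passes only in rows, so rows that do not move let the fingers close. It gives the time, the measured TCP pose, the force, the opening and the grip force at its end, in the units of the state.
- env.state(): the state, without advancing time (a new reading comes with each control period).
- viewer.grab_frame(name): name is "scene" or "top" or "wrist"; returns (picture, depth): 480x640x3 uint8, red, green, blue; 480x640 float32, m along the optical axis (not along the pixel's ray), 0 where there is no reading.
- viewer.camera_params(name): a dict with "camera_matrix" (3x3 intrinsics, pixels), "k1" (the pictures are not rectified: a ray, as slopes to the right and down, at radius r is drawn at 1 + k1 r^2 times it, then the intrinsics apply), "position" and "orientation" of the camera in the world. Camera axes: x right, y down, z forward; pixel columns grow to the right and rows downward; lengths in m; the calibration is good to about 2 mm. A picture is of the moment at which its call begins: read the wrist's pose just before it. camera_params takes no time and is no camera call; for the wrist camera it gives the pose at the moment of the call.
- job.finish_job(): hands the job in; it is judged then, once.
The state is a dict: "t": time; "joints": joint angles; "joint_vel": joint speeds; "tau": joint torques, N m; "eef_pos": TCP position; "eef_rot": TCP orientation; "contact_force": force on the tool from outside, world axes, zero at the start; "torque": the same for the moment, N m; "width": finger opening in m; "grasp_force": force on a finger pad.
Only numpy, scipy, OpenCV 4.12 (cv2) and the standard library are available. Lean on these libraries where they do the work, as an engineer would, in place of code of your own. Each camera call takes 0.05 s, during which the arm holds its last target. There are 200 camera calls.

### The job

The sampler's carousel has stalled: lift the service crank out of its holder and fit its hex socket fully home on the drive hex hidden at the bottom of the well in the middle of the carousel, feeling for the fit gently without forcing it. Then turn the carousel with the crank until its one free slot (the yellow ring) stands at the yellow loading mark on the housing, and leave the crank standing seated in the well with your hand off it. Do not push the carousel, its tubes or the sampler housing with the hand or arm, and leave the tube rack, the bottle and the jar alone.

Things in the scene. Friction and masses are not known exactly. Their poses are not given: they have to be found in the camera images.
- crank: Loose steel crank, ~0.32 kg, upright in the holder. Origin: centre of the socket's open lower end; z up, x along the arm. Hex socket 24 deep, 29.2 across inner flats, 43 over outer corners; shank dia 24 to z 66; arm 16 wide, z 66-76, x -14 to 90; above it on the axis an orange block to grip, 30 (x) by 24 (y), z 76-112; black knob dia 22 at x 80, z 82-110 (mm).
- holder: Fixed holder on the table: grey plate 95 x 95 x 8 mm with a white tube on it, 52 mm inside and 62 mm outside diameter, top at 32 mm. Origin: centre of its underside. The crank stands in the tube on the plate, its origin 8 mm above the table.
- unit: Fixed white sampler, housing 270 x 270 x 50 mm, teal band, yaw varies; origin centre of its underside, on the table. On it the teal carousel, 226 mm dia, top at 61 mm, with capped tubes at radius 88 mm, tops at 103 mm. In the middle a fixed grey sleeve, 60 mm outside, 48 mm inside diameter, top at 110 mm: the well.
- drive_seat (a point): Centre of the well's floor, on the axis, 40 mm below the rim. On it stands a steel hex fixed to the carousel, 28 mm across flats, 19 high, top 7 tapered by 2.5 a side, at an unknown angle that must be felt. A crank out of line stops about 16 mm above the floor; fully home its origin is here, with 5 degrees of play either way. Contact over 60 N before it is home is forcing.
- free_slot (a point): The carousel's one slot without a tube, a yellow ring 21 mm in diameter at radius 88 mm, 64 mm above the table; moves with the carousel.
- load_mark (a point): Yellow and teal loading mark on the housing's deck, at radius 124 mm from the turning axis, 56 mm above the table, on the -x side of the housing.
- carousel (a joint): Angle of the carousel in rad, counterclockwise from above positive; 0 when the free slot stands exactly at the loading mark. It starts 0.7 to 1.4 rad on, so it must be turned clockwise by that much. A stiff drive, about 0.2 N m of friction: it stays where it is left.
- rack: White foam-like tube rack 90 x 150 x 32 mm with red-capped tubes, 86 mm tall, loose, left of the sampler; origin at the centre of its underside. A bystander.
- reagent: Reagent bottle with teal cap, 68 mm in diameter, 120 mm tall, loose; origin at the centre of its underside. A bystander.
- jar: Specimen jar with yellow cap, 64 mm in diameter, 75 mm tall, loose; origin at the centre of its underside. A bystander.
Mind the look-alikes: they are no part of the job. Leave any pink or red look-alike of the crank alone.

How it is judged:
On the way:
1. the crank is fully home on the hex while the carousel is still far from the mark (z of crank in the frame of drive_seat below 0.006 m and horizontal distance between crank and drive_seat below 0.005 m and angle between crank's own z axis and vertical below 0.12 rad and value of joint carousel above 0.25 rad), for 0.2 s.
At the end, for the whole second after the job is handed in: The free slot stands at the loading mark within 0.09 rad (5 degrees), and the crank stands released and at rest, fully home on the hex: within 6 mm of the well's floor, within 5 mm of the axis, upright within 0.12 rad (value of joint carousel between -0.09 and 0.09 rad and z of crank in the frame of drive_seat below 0.006 m and horizontal distance between crank and drive_seat below 0.005 m and angle between crank's own z axis and vertical below 0.12 rad and linear speed of crank below 0.02 m/s); the robot touches nothing.
It fails at once if the crank is pressed against the sampler with more than 60 N of contact force in all while it is not yet home on the hex (contact force between crank and unit above 60 N and z of crank in the frame of drive_seat above 0.008 m).
It fails at once if the hand or arm pushes the carousel, its tubes or the housing directly (contact force between any of the fingers, the arm and unit above 3 N).
It fails at once if the tube rack, the bottle or the jar is moved (distance of any of rack, reagent, jar from where it was at the start of the episode above 0.02 m).
It also fails if it takes over 58 s, if anything falls off the work surface, if the arm or the gripper's body presses on something with over 40 N, if the wrist force passes 120 N, or if a joint passes its speed limit or range.

## Working session

There is one attempt and no reset: what is moved stays moved. The work goes in short steps, Python scripts to look and compute and a shell command to move; the robot and the scene stay as the last step left them, time stands still between calls to the robot, and variables do not carry over. Pictures are saved under pics/ and viewed, at most 10 in all, crops included, and the job is handed in when it is done.

```bash
mkdir -p pics
cat > h.py <<'E'
import numpy as np, cv2
from plant import env, viewer, job
from scipy.spatial.transform import Rotation as R
def rot(q): return R.from_quat([q[1],q[2],q[3],q[0]]).as_matrix()
def ray(p,uv):
    K=np.array(p["camera_matrix"]);k=p["k1"]
    uv=np.atleast_2d(np.array(uv,float))
    d=np.c_[(uv[:,0]-K[0,2])/K[0,0],(uv[:,1]-K[1,2])/K[1,1]]
    s=d.copy()
    for _ in range(20): s=d/(1+k*(s**2).sum(1,keepdims=True))
    return np.c_[s,np.ones(len(s))]
def onplane(p,uv,z):
    D=ray(p,uv)@rot(p["orientation"]).T; o=np.array(p["position"])
    return o+D*((z-o[2])/D[:,2])[:,None]
def pts(p,uv,d):
    return np.array(p["position"])+(ray(p,uv)*np.array(d)[:,None])@rot(p["orientation"]).T
def grab(n,f):
    p=viewer.camera_params(n); im,de=viewer.grab_frame(n)
    cv2.imwrite(f"pics/{f}.png",im[:,:,::-1]); np.savez(f"pics/{f}.npz",im=im,de=de,**{k:np.array(v) for k,v in p.items()})
    return im,de,p
def load(f):
    z=np.load(f"pics/{f}.npz"); return z["im"],z["de"],{k:(float(z[k]) if k=="k1" else z[k]) for k in z.files if k not in("im","de")}
E
python3 - <<'E'
from h import *
s=env.state();print(s)
for n in("scene","top"):
    p=grab(n,n+"0")[2];print(n,p)
E
```

```text
{'t': 0.0, 'joints': array([ 1.29629387,  0.31174193,  0.01396244,  1.51309636, -0.00440224,
        1.31919901, -0.02720912]), 'joint_vel': array([-1.61264065e-04,  9.16823079e-05,  2.51534271e-04,  3.06039299e-04,
        1.21061940e-03,  6.91938814e-04, -1.24645957e-03]), 'tau': array([ 1.85268709e-04, -3.79913700e+01,  1.46081694e-01, -2.30590904e+01,
        1.21030692e-02,  1.34145113e-02,  3.07383665e-07]), 'eef_pos': array([ 0.12674898, -0.53445349,  0.24119619]), 'eef_rot': array([-1.19293896e-03,  9.93226777e-01,  1.16185680e-01, -1.83379289e-04]), 'contact_force': array([-0.04170211,  0.12669609,  0.4631151 ]), 'torque': array([-0.02361745, -0.06531083, -0.00439136]), 'grasp_force': 0.0, 'width': 0.08528318633138386}
scene {'camera_matrix': array([[588.03801011,   0.        , 323.0599068 ],
       [  0.        , 588.03801011, 246.27796788],
       [  0.        ,   0.        ,   1.        ]]), 'k1': -0.07834270606596587, 'position': array([ 1.41614678, -0.10016927,  1.20041376]), 'orientation': array([-0.23607719,  0.71422503,  0.62398664, -0.21163845])}
top {'camera_matrix': array([[550.91564983,   0.        , 317.38173838],
       [  0.        , 550.91564983, 242.05488983],
       [  0.        ,   0.        ,   1.        ]]), 'k1': -0.0806509968288674, 'position': array([ 0.45251019, -0.00449452,  1.56228235]), 'orientation': array([-0.03229969,  0.71114515, -0.70175775,  0.02766519])}
```

View pics/top0.png

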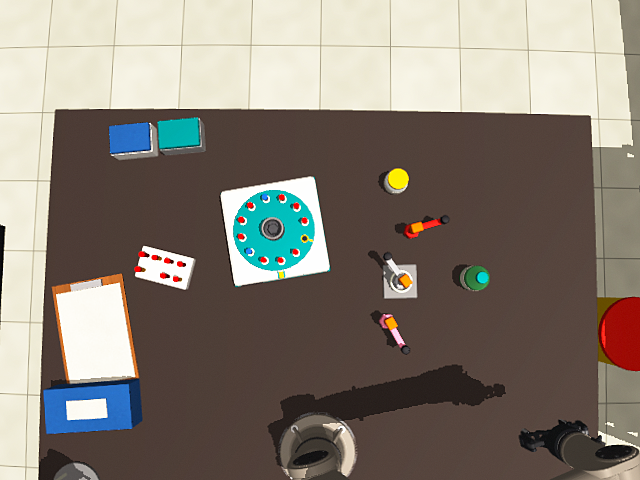

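View pics/scene0.png

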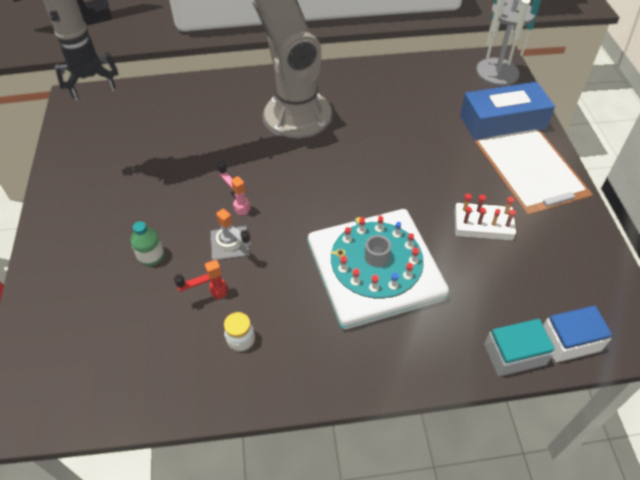

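The top view shows three crank-like things: a red one at (420,228), a pink one at (392,325), and a grey steel one standing in the white tube on the grey plate at (400,280). The grey one fits the description. The sampler's well is at (272,229), the free ring at about (306,239) and the loading mark at (281,275). Bottle (475,278) and jar (397,181) are near the crank.

Run:
```python
from h import *
im,de,p=load("top0")
def big(u0,v0,u1,v1,k): return cv2.resize(im[v0:v1,u0:u1],None,fx=k,fy=k,interpolation=cv2.INTER_CUBIC)
a=big(360,220,460,320,4);b=big(215,170,335,290,3.34)
cv2.imwrite("pics/crop1.png",np.hstack([a,cv2.resize(b,(400,400))])[:,:,::-1])
hsv=cv2.cvtColor(im,cv2.COLOR_RGB2HSV)
def comps(lo,hi,box):
    m=cv2.inRange(hsv,lo,hi); k=np.zeros_like(m);u0,v0,u1,v1=box;k[v0:v1,u0:u1]=m[v0:v1,u0:u1]
    n,l,st,c=cv2.connectedComponentsWithStats(k)
    return [(st[i,4],c[i],l==i) for i in range(1,n) if st[i,4]>8]
def show(name,lo,hi,box,z):
    for a,c,m in comps(lo,hi,box):
        v,u=np.nonzero(m); P=pts(p,np.c_[u,v],de[v,u]); 
        print(name,a,c.round(1),"plane",onplane(p,c,z)[0].round(4),"depth med",np.median(P,0).round(4))
show("orange",(5,150,120),(18,255,255),(380,240,430,310),.120)
show("knob",(0,0,0),(180,255,45),(375,245,415,300),.118)
show("yellow",(22,120,120),(35,255,255),(215,170,335,290),.064)
show("teal",(80,120,80),(95,255,255),(215,170,335,290),.061)
# sleeve & crank by depth heights
V,U=np.mgrid[0:480,0:640]; P=pts(p,np.c_[U.ravel(),V.ravel()],de.ravel()).reshape(480,640,3)
z=P[...,2]
s=P[170:290,215:335].reshape(-1,3)
ok=(s[:,2]>.104)&(s[:,2]<.116); q=s[ok]; c=(q[:,:2].max(0)+q[:,:2].min(0))/2; print("sleeve hi",ok.sum(),c,np.median(q,0))
ok=(s[:,2]>.035)&(s[:,2]<.14); r=cv2.minAreaRect(s[ok][:,:2].astype(np.float32)); print("housing",r)
s=P[240:310,370:430].reshape(-1,3); ok=(s[:,2]>.004)&(s[:,2]<.016);print("plate",cv2.minAreaRect(s[ok][:,:2].astype(np.float32)))
```

```text
orange 43 [404.6 280. ] plane [ 0.4784 -0.2237  0.12  ] depth med [ 0.4786 -0.2243  0.1165]
knob 73 [378.8 259.9] plane [ 0.5304 -0.1561  0.118 ] depth med [ 0.5364 -0.1688  0.    ]
knob 18 [385.1 255.8] plane [ 0.5413 -0.1724  0.118 ] depth med [ 0.5413 -0.1724  0.1134]
yellow 33 [305.8 238.7] plane [0.5886 0.0379 0.064 ] depth med [0.5879 0.0374 0.0642]
yellow 28 [281.  274.4] plane [0.4902 0.104  0.064 ] depth med [0.4903 0.1043 0.0553]
teal 3969 [273.7 230.3] plane [0.611  0.1264 0.061 ] depth med [0.6099 0.125  0.0608]
sleeve hi 251 [0.61150476 0.12709421] [0.61478519 0.13302155 0.10750993]
housing ((0.6120351552963257, 0.12748637795448303), (0.27046746015548706, 0.2709377706050873), 10.329930305480957)
plate ((0.49627047777175903, -0.22696545720100403), (0.1957128793001175, 0.16804684698581696), 0.267348051071167)
```

View pics/crop1.png

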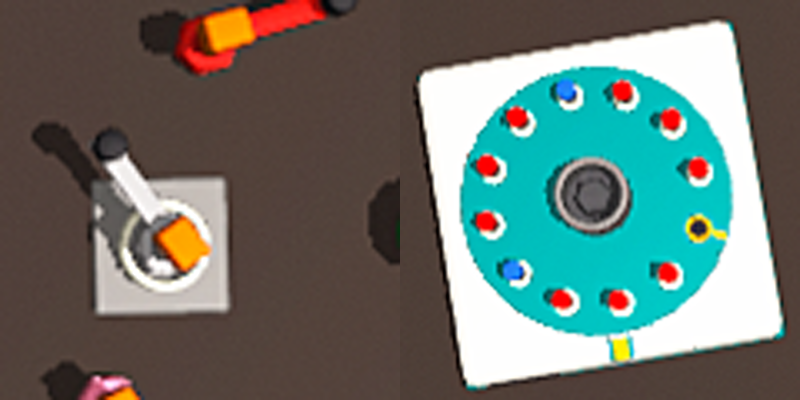

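Crop confirms the steel crank: orange block and black knob, arm pointing up-left, standing in the white tube. The free ring and the loading mark on the sampler are clear. By these numbers the crank yaw is about 0.69 and the carousel about 1.13 rad. Next I hover over the crank.

```bash
cat >> h.py <<'E'
def yaw(s): x=rot(s["eef_rot"])[:,0]; return np.arctan2(x[1],x[0])
def go(x,y,z,phi):
    s=env.state(); M=rot(s["eef_rot"]); d=M.T@(np.array([x,y,z])-s["eef_pos"])*100
    print("t",s["t"],"pos",s["eef_pos"].round(4),"yaw",round(yaw(s),4),"z",M[:,2].round(3),"j",np.round(s["joints"],2),"F",s["contact_force"].round(1),"w",round(s["width"],4))
    print("  dxyz cm",d.round(2),"twist",round(-((phi-yaw(s)+np.pi)%(2*np.pi)-np.pi),3))
E
python3 -c "
from h import *
go(.4785,-.224,.24,.689)"
```

```text
t 0.1 pos [ 0.1268 -0.5345  0.2413] yaw 0.2329 z [-0.001  0.002 -1.   ] j [ 1.3   0.31  0.01  1.51 -0.    1.32 -0.03] F [-0.1  0.7  0.1] w 0.0857
  dxyz cm [ 41.39 -22.1    0.18] twist -0.456
```

```bash
R='{"dx":4.14,"dy":-2.21}'
python3 -m handwheel '[{"dx":4.14,"dy":-2.21},{"dx":4.14,"dy":-2.21},{"dx":4.14,"dy":-2.21},{"dx":4.14,"dy":-2.21},{"dx":4.14,"dy":-2.21}]'
python3 -m handwheel '[{"dx":4.14,"dy":-2.21},{"dx":4.14,"dy":-2.21},{"dx":4.14,"dy":-2.21},{"dx":4.14,"dy":-2.21},{"dx":4.14,"dy":-2.21}]'
python3 -m handwheel '[{"twist":-0.114},{"twist":-0.114},{"twist":-0.114},{"twist":-0.114},{"dx":0}]'
python3 - <<'E'
from h import *
go(.4785,-.224,.24,.689)
im,de,p=grab("wrist","w1");print(p["position"])
E
```

```text
t 0.1 pos [ 0.1268 -0.5345  0.2413] yaw 0.2329 z [-0.001  0.002 -1.   ] j [ 1.3   0.31  0.01  1.51 -0.    1.32 -0.03] F [-0.1  0.7  0.1] w 0.0857
  dxyz cm [ 41.39 -22.1    0.18] twist -0.456
[ 0.19124922 -0.5184628   0.37124386]validation failed for argument at $[0]...
validation failed for argument at $[0]...
validation failed for argument at $[0]...
```

View pics/w1.png

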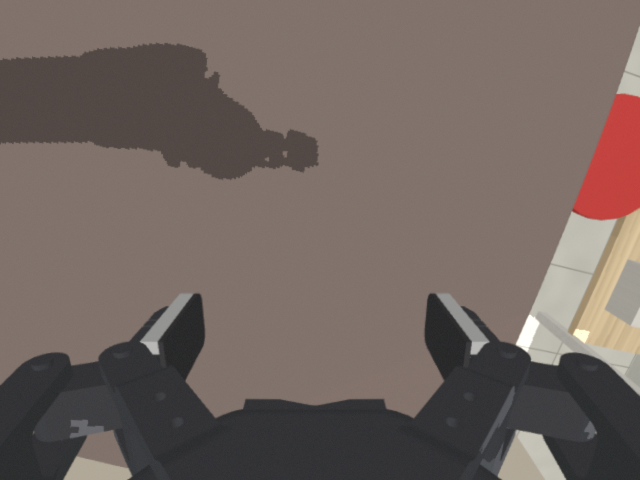

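That picture shows only bare table, with the fingers at (180,330) and (460,330): the moves were refused. Rows probably need every key.

```bash
python3 -m handwheel '[{"dx":4.14,"dy":-2.21,"dz":0,"twist":0,"grip":8.5},{"dx":4.14,"dy":-2.21,"dz":0,"twist":0,"grip":8.5},{"dx":4.14,"dy":-2.21,"dz":0,"twist":0,"grip":8.5},{"dx":4.14,"dy":-2.21,"dz":0,"twist":0,"grip":8.5},{"dx":4.14,"dy":-2.21,"dz":0,"twist":0,"grip":8.5}]' && 
python3 -m handwheel '[{"dx":4.14,"dy":-2.21,"dz":0,"twist":0,"grip":8.5},{"dx":4.14,"dy":-2.21,"dz":0,"twist":0,"grip":8.5},{"dx":4.14,"dy":-2.21,"dz":0,"twist":0,"grip":8.5},{"dx":4.14,"dy":-2.21,"dz":0,"twist":0,"grip":8.5},{"dx":4.14,"dy":-2.21,"dz":0,"twist":0,"grip":8.5}]' &&
python3 -m handwheel '[{"dx":0,"dy":0,"dz":0,"twist":-0.114,"grip":8.5},{"dx":0,"dy":0,"dz":0,"twist":-0.114,"grip":8.5},{"dx":0,"dy":0,"dz":0,"twist":-0.114,"grip":8.5},{"dx":0,"dy":0,"dz":0,"twist":-0.114,"grip":8.5},{"dx":0,"dy":0,"dz":0,"twist":0,"grip":8.5}]'
python3 - <<'E'
from h import *
go(.4785,-.224,.24,.689)
im,de,p=grab("wrist","w2");print(p["position"])
E
```

```text
t: 0.65
eef_pos: [0.3038, -0.3783, 0.2421]
eef_rot: [-0.0, 0.993, 0.116, -0.0]
contact_force: [0.1, -0.1, 0.5]
width: 0.0852
grasp_force: 0.0
t: 1.15
eef_pos: [0.4797, -0.2232, 0.2421]
eef_rot: [0.0, 0.993, 0.116, -0.0]
contact_force: [0.8, -0.4, 0.9]
width: 0.0852
grasp_force: 0.0
t: 1.65
eef_pos: [0.4785, -0.2245, 0.2419]
eef_rot: [-0.0, 0.941, 0.338, -0.0]
contact_force: [-0.2, -0.3, -0.8]
width: 0.0849
grasp_force: 0.0
t 1.65 pos [ 0.4785 -0.2245  0.2419] yaw 0.6886 z [-0.001  0.001 -1.   ] j [ 0.69  0.29 -0.36  1.56  0.11  1.31 -0.57] F [-0.2 -0.3 -0.8] w 0.0849
  dxyz cm [ 0.04 -0.04  0.19] twist -0.0
[ 0.52960122 -0.18120654  0.37175488]
```

Run:
```python
from h import *
im,de,p=load("w2")
hsv=cv2.cvtColor(im,cv2.COLOR_RGB2HSV)
m=cv2.inRange(hsv,(5,150,100),(18,255,255)); n,l,st,c=cv2.connectedComponentsWithStats(m)
V,U=np.mgrid[0:480,0:640]; P=pts(p,np.c_[U.ravel(),V.ravel()],de.ravel()).reshape(480,640,3)
for i in range(1,n):
    if st[i,4]>100:
        k=(l==i)&(P[...,2]>.114)&(P[...,2]<.126); q=P[k]
        print(st[i],c[i], len(q), cv2.minAreaRect(q[:,:2].astype(np.float32)) if len(q)>20 else 0, q.mean(0) if len(q) else 0)
# arm top z=.084, knob top .118
k=cv2.inRange(hsv,(0,0,0),(180,255,60))>0
k&=(P[...,2]>.11)&(P[...,2]<.125)&(np.hypot(P[...,0]-.541,P[...,1]+.172)<.03)
q=P[k];print("knob",len(q), cv2.minEnclosingCircle(q[:,:2].astype(np.float32)) if len(q) else 0)
```

```text
[442  81  51  48 860] [460.82209302 107.30813953] 0 0 0
[300 207  30  12 258] [314.46899225 212.19767442] 75 ((0.4870077669620514, -0.21585598587989807), (0.00282225850969553, 0.02040105126798153), 41.70201873779297) [ 0.48683921 -0.21553928  0.11633774]
[174 277  39  40 620] [198.12903226 290.25      ] 0 0 0
knob 209 ((0.5400201082229614, -0.1772124320268631), 0.010634815320372581)
```

View pics/w2.png

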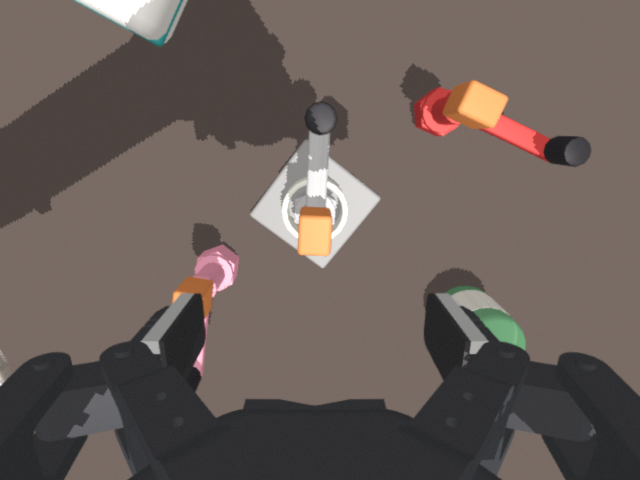

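The crank stands in the view centre: knob at (320,118), orange block at (315,232), its arm along tool x. Red (460,107) and pink (205,290) look-alikes are to the sides, bottle at (490,330).

Run:
```python
from h import *
im,de,p=load("w2"); print(p["camera_matrix"][:2,2], rot(p["orientation"])[:,2])
V,U=np.mgrid[0:480,0:640]; P=pts(p,np.c_[U.ravel(),V.ravel()],de.ravel()).reshape(480,640,3)
S=im.astype(int)
o=(S[...,0]-S[...,2]>90)&(U>280)&(U<350)&(V>190)&(V<270)
v,u=np.nonzero(o); print(u.min(),u.max(),v.min(),v.max(), [ (y,im[y,315].tolist(),P[y,315].round(4).tolist()) for y in range(204,260,4)])
top=o&(S[...,0]>220); v,u=np.nonzero(top); q=onplane(p,np.c_[u,v],.120)[:,:2]
r=cv2.minAreaRect(q.astype(np.float32)); print(len(q),r, q.mean(0))
k=(S.max(2)<70)&(U>295)&(U<345)&(V>95)&(V<145)
v,u=np.nonzero(k);print("knob px",u.min(),u.max(),v.min(),v.max())
print(onplane(p,[(320.5,112.5),((u.min()+u.max())/2,v.min()+15)],.118))
kt=k&(P[...,2]>.1165);v,u=np.nonzero(kt);q=onplane(p,np.c_[u,v],.118)[:,:2];print(cv2.minEnclosingCircle(q.astype(np.float32)),len(q),P[k][:,2].max(), np.median(P[k][:,2]))
```

```text
[314.22900447 236.53075183] [-0.20562366 -0.16684735 -0.96430331]
298 331 207 255 [(204, [168, 166, 166], [0.4886, -0.215, 0.0814]), (208, [163, 101, 60], [0.4876, -0.2158, 0.0914]), (212, [164, 101, 56], [0.4878, -0.2156, 0.1079]), (216, [229, 152, 90], [0.4872, -0.2162, 0.1177]), (220, [255, 210, 140], [0.4852, -0.2178, 0.119]), (224, [255, 212, 142], [0.4833, -0.2194, 0.1206]), (228, [255, 211, 141], [0.4802, -0.2219, 0.116]), (232, [255, 211, 140], [0.4784, -0.2235, 0.1178]), (236, [255, 211, 139], [0.476, -0.2254, 0.1176]), (240, [255, 211, 140], [0.474, -0.227, 0.1186]), (244, [255, 211, 141], [0.4717, -0.2289, 0.1184]), (248, [255, 211, 140], [0.4694, -0.2309, 0.1182]), (252, [255, 209, 139], [0.4669, -0.2329, 0.1174]), (256, [224, 215, 210], [0.436, -0.2584, 0.0059])]
1265 ((0.47654077410697937, -0.2244783639907837), (0.028465528041124344, 0.0226458590477705), 36.6949462890625) [ 0.47671668 -0.22435611]
knob px 304 337 101 134
[[ 0.54258827 -0.17512523  0.118     ]
 [ 0.5408989  -0.1765273   0.118     ]]
((0.5401000380516052, -0.17757867276668549), 0.010126160457730293) 58 0.11813272635852085 0.11563083805996163
```

```bash
python3 -m handwheel '[{"dx":-0.15,"dy":-0.1,"dz":3,"twist":0.047,"grip":6},{"dx":0,"dy":0,"dz":3,"twist":0,"grip":6},{"dx":0,"dy":0,"dz":3,"twist":0,"grip":6},{"dx":0,"dy":0,"dz":0,"twist":0,"grip":6}]'
python3 -c "
from h import *
go(.477,-.2244,.100,.641)"
```

```text
t: 2.1
eef_pos: [0.4732, -0.2236, 0.1481]
eef_rot: [-0.003, 0.949, 0.314, -0.004]
contact_force: [-0.1, 0.1, -0.4]
width: 0.06
grasp_force: 0.0
t 2.1 pos [ 0.4732 -0.2236  0.1481] yaw 0.6398 z [-0.009  0.004 -1.   ] j [ 0.68  0.36 -0.35  1.71  0.13  1.11 -0.64] F [-0.1  0.1 -0.4] w 0.06
  dxyz cm [0.28 0.33 4.8 ] twist -0.001
```

```bash
python3 -m handwheel '[{"dx":0,"dy":0,"dz":0,"twist":0,"grip":6},{"dx":0,"dy":0,"dz":0,"twist":0,"grip":6}]'
python3 -c "
from h import *
go(.477,-.2244,.100,.641)"
```

```text
t: 2.3
eef_pos: [0.4784, -0.2253, 0.1542]
eef_rot: [0.001, 0.949, 0.315, 0.001]
contact_force: [-0.1, 0.4, 0.8]
width: 0.0597
grasp_force: 0.0
t 2.3 pos [ 0.4784 -0.2253  0.1542] yaw 0.6411 z [ 0.003 -0.002 -1.   ] j [ 0.68  0.36 -0.35  1.7   0.13  1.11 -0.64] F [-0.1  0.4  0.8] w 0.0597
  dxyz cm [-0.06 -0.17  5.42] twist 0.0
```

```bash
python3 -m handwheel '[{"dx":-0.06,"dy":-0.08,"dz":1.5,"twist":0,"grip":6},{"dx":0,"dy":0,"dz":1.5,"twist":0,"grip":6},{"dx":0,"dy":0,"dz":1.2,"twist":0,"grip":6},{"dx":0,"dy":0,"dz":0.8,"twist":0,"grip":6},{"dx":0,"dy":0,"dz":0.3,"twist":0,"grip":6}]'
python3 -m handwheel '[{"dx":0,"dy":0,"dz":0,"twist":0,"grip":6},{"dx":0,"dy":0,"dz":0,"twist":0,"grip":6}]'
python3 -c "
from h import *
go(.477,-.2244,.100,.641)"
```

```text
t: 2.8
eef_pos: [0.476, -0.2245, 0.0991]
eef_rot: [-0.0, 0.949, 0.315, -0.0]
contact_force: [-0.0, -0.2, -0.3]
width: 0.0601
grasp_force: 0.0
t: 3.0
eef_pos: [0.4765, -0.2247, 0.0999]
eef_rot: [0.0, 0.949, 0.315, 0.0]
contact_force: [-0.4, -1.0, -0.4]
width: 0.0601
grasp_force: 0.0
t 3.0 pos [ 0.4765 -0.2247  0.0999] yaw 0.6418 z [ 0.001 -0.001 -1.   ] j [ 0.67  0.41 -0.34  1.76  0.16  0.99 -0.66] F [-0.4 -1.  -0.4] w 0.0601
  dxyz cm [ 0.05  0.   -0.01] twist 0.001
```

```bash
python3 -m handwheel '[{"dx":0,"dy":0,"dz":0,"twist":0,"grip":2},{"dx":0,"dy":0,"dz":0,"twist":0,"grip":1.5},{"dx":0,"dy":0,"dz":0,"twist":0,"grip":1.5},{"dx":0,"dy":0,"dz":0,"twist":0,"grip":1.5},{"dx":0,"dy":0,"dz":0,"twist":0,"grip":1.5}]'
python3 -m handwheel '[{"dx":0,"dy":0,"dz":0,"twist":0,"grip":1.5},{"dx":0,"dy":0,"dz":-0.5,"twist":0,"grip":1.5},{"dx":0,"dy":0,"dz":-1,"twist":0,"grip":1.5},{"dx":0,"dy":0,"dz":-1.5,"twist":0,"grip":1.5},{"dx":0,"dy":0,"dz":-2,"twist":0,"grip":1.5}]'
python3 -m handwheel '[{"dx":0,"dy":0,"dz":-2.5,"twist":0,"grip":1.5},{"dx":0,"dy":0,"dz":-2.5,"twist":0,"grip":1.5},{"dx":0,"dy":0,"dz":-2.5,"twist":0,"grip":1.5},{"dx":0,"dy":0,"dz":-1.5,"twist":0,"grip":1.5},{"dx":0,"dy":0,"dz":0,"twist":0,"grip":1.5}]'
python3 -c "
from h import *
go(.612,.1272,.24,.641)"
```

```text
t: 3.5
eef_pos: [0.4766, -0.2249, 0.0998]
eef_rot: [0.001, 0.949, 0.315, 0.0]
contact_force: [-0.4, -0.8, 1.6]
width: 0.0231
grasp_force: 59.3
t: 4.0
eef_pos: [0.4744, -0.2237, 0.1487]
eef_rot: [-0.002, 0.949, 0.316, -0.002]
contact_force: [-1.2, -0.8, -3.7]
width: 0.0232
grasp_force: 59.0
t: 4.5
eef_pos: [0.4772, -0.2246, 0.2418]
eef_rot: [0.002, 0.949, 0.316, 0.002]
contact_force: [0.6, 0.3, -3.2]
width: 0.0234
grasp_force: 59.1
t 4.5 pos [ 0.4772 -0.2246  0.2418] yaw 0.6421 z [ 0.004 -0.002 -1.   ] j [ 0.69  0.28 -0.36  1.57  0.1   1.3  -0.61] F [ 0.6  0.3 -3.2] w 0.0234
  dxyz cm [ 31.87 -20.1    0.17] twist 0.001
```

```bash
python3 -m handwheel '[{"dx":2,"dy":-1.3,"dz":0,"twist":0,"grip":1.5},{"dx":3,"dy":-2,"dz":0,"twist":0,"grip":1.5},{"dx":3.1,"dy":-2,"dz":0,"twist":0,"grip":1.5},{"dx":3,"dy":-2,"dz":0,"twist":0,"grip":1.5},{"dx":3,"dy":-2,"dz":0,"twist":0,"grip":1.5}]'
python3 -m handwheel '[{"dx":3,"dy":-2,"dz":0,"twist":0,"grip":1.5},{"dx":3,"dy":-2,"dz":0,"twist":0,"grip":1.5},{"dx":3,"dy":-2,"dz":0,"twist":0,"grip":1.5},{"dx":2,"dy":-1.3,"dz":0,"twist":0,"grip":1.5},{"dx":0,"dy":0,"dz":0,"twist":0,"grip":1.5}]'
python3 -m handwheel '[{"dx":0,"dy":0,"dz":0,"twist":0,"grip":1.5},{"dx":0,"dy":0,"dz":0,"twist":0,"grip":1.5}]'
python3 - <<'E'
from h import *
go(.612,.1272,.24,.641)
im,de,p=grab("wrist","w3")
g=cv2.cvtColor(im,cv2.COLOR_RGB2GRAY)
lo=cv2.createCLAHE(4,(4,4)).apply(g)
cv2.imwrite("pics/w3g.png",lo)
E
```

```text
t: 5.0
eef_pos: [0.5323, -0.0641, 0.2376]
eef_rot: [-0.001, 0.949, 0.315, -0.002]
contact_force: [0.5, 0.0, -3.4]
width: 0.0234
grasp_force: 59.1
t: 5.5
eef_pos: [0.5766, 0.0653, 0.2376]
eef_rot: [-0.003, 0.948, 0.32, -0.001]
contact_force: [-0.3, -0.6, -3.5]
width: 0.0233
grasp_force: 59.1
t: 5.7
eef_pos: [0.577, 0.0568, 0.2381]
eef_rot: [0.0, 0.949, 0.315, -0.001]
contact_force: [0.1, -0.9, -3.9]
width: 0.0232
grasp_force: 59.1
t 5.7 pos [0.577  0.0568 0.2381] yaw 0.6399 z [-0.002 -0.002 -1.   ] j [ 0.2   0.42 -0.48  1.42  0.19  1.36 -1.21] F [ 0.1 -0.9 -3.9] w 0.0232
  dxyz cm [ 7.01 -3.55 -0.21] twist -0.001
```

View pics/w3.png

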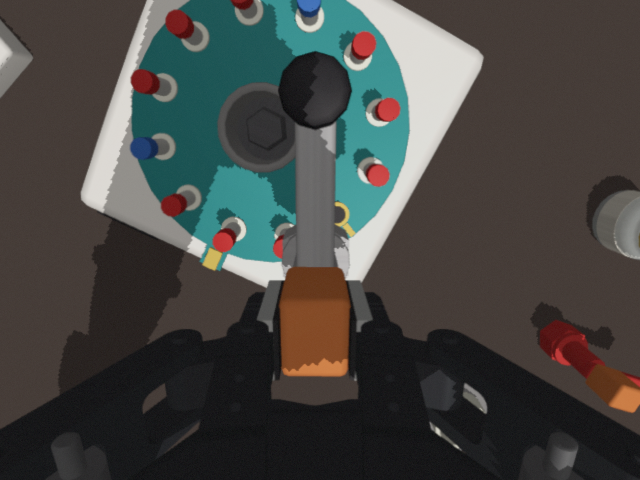

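The held crank fills the middle (block (315,320), knob (315,90)). The well is visible at (260,127), with the hex's top face at (266,129). A crop will give its angle.

Run:
```python
from h import *
im,de,p=load("w3")
g=cv2.cvtColor(im,cv2.COLOR_RGB2GRAY)[75:180,210:310]
b=cv2.resize(cv2.normalize(np.clip(g,20,140),None,0,255,cv2.NORM_MINMAX),None,fx=5.7,fy=5.7,interpolation=cv2.INTER_CUBIC)
cv2.imwrite("pics/hex.png",b);print(b.shape)
```

```text
(598, 570)
```

View pics/hex.png

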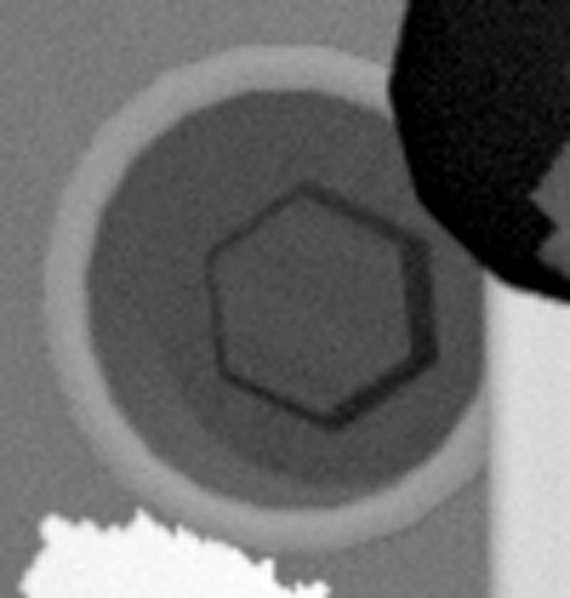

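The crop shows the hex clearly: top-face corners at about (308,190), (405,240), (410,355), (330,412), (225,370) and (212,262). The sleeve rim's outer edge runs through (45,290), (270,45) and (285,548).

Run:
```python
from h import *
im,de,p=load("w3")
f=lambda a:np.array(a)/5.7+[210,75]
C=onplane(p,f([(308,190),(406,240),(412,352),(330,412),(225,370),(212,262)]),.089)[:,:2]
c=C.mean(0);print("hex c",c,"r",np.hypot(*(C-c).T))
a=np.degrees(np.arctan2(*(C-c).T[::-1]));print("corner ang",a.round(1),"mod60",(a%60).round(1))
e=np.degrees(np.arctan2(*np.diff(np.r_[C,C[:1]],axis=0).T[::-1]));print("edge ang mod60",(e%60).round(1))
O=onplane(p,f([(45,290),(270,45),(285,548),(120,480),(130,115),(380,520)]),.110)[:,:2].astype(np.float32)
I=onplane(p,f([(90,290),(280,90),(290,508),(150,440),(160,140),(390,480)]),.110)[:,:2].astype(np.float32)
for Q in(O,I):
    A=np.c_[2*Q,np.ones(len(Q))];s=np.linalg.lstsq(A,(Q**2).sum(1),rcond=None)[0];print("circ",s[:2],np.sqrt(s[2]+s[0]**2+s[1]**2))
# crank: block/knob in hand
S=im.astype(int);V,U=np.mgrid[0:480,0:640]
k=(S[...,0]-S[...,2]>60)&(U>270)&(U<360)&(V>260)&(V<385);v,u=np.nonzero(k);print("block u",u.min(),u.max())
print("knob at", onplane(p,[(315,78)],.2381-.092+.110)); go(.612,.127,.24,.64)
```

```text
hex c [0.61184893 0.12847981] r [0.0139802  0.01405382 0.01347046 0.01339085 0.01425822 0.0139738 ]
corner ang [  38.8  -19.3  -79.1 -137.   160.8  104.3] mod60 [38.8 40.7 40.9 43.  40.8 44.3]
edge ang mod60 [40.  38.7 41.6 44.9 41.5 41.6]
circ [0.61096721 0.12937101] 0.028027790960085886
circ [0.61176544 0.12861691] 0.023569672858711577
block u 280 349
knob at [[0.64252097 0.10685243 0.2561    ]]
t 5.75 pos [0.5772 0.0566 0.2385] yaw 0.6392 z [-0.002 -0.002 -1.   ] j [ 0.2   0.42 -0.48  1.42  0.19  1.36 -1.21] F [-0.5 -0.1 -2.3] w 0.0231
  dxyz cm [ 6.99 -3.57 -0.17] twist -0.001
```

The hex corners lie at 41.3° modulo 60, with the axis near (0.6117, 0.128). I align the crank yaw to 41.3° first and feel from there.

```bash
python3 -m handwheel '[{"dx":2,"dy":-1,"dz":0,"twist":0,"grip":1.5},{"dx":2.5,"dy":-1.3,"dz":0,"twist":0,"grip":1.5},{"dx":1.5,"dy":-0.8,"dz":0,"twist":0,"grip":1.5},{"dx":1,"dy":-0.55,"dz":0,"twist":0,"grip":1.5},{"dx":0,"dy":0,"dz":0,"twist":-0.081,"grip":1.5}]'
python3 -m handwheel '[{"dx":0,"dy":0,"dz":0.5,"twist":0,"grip":1.5},{"dx":0,"dy":0,"dz":0.5,"twist":0,"grip":1.5},{"dx":0,"dy":0,"dz":0,"twist":0,"grip":1.5},{"dx":0,"dy":0,"dz":0,"twist":0,"grip":1.5}]'
python3 - <<'E'
from h import *
go(.6117,.128,.205,.721)
grab("scene","s1"); grab("top","t1")
E
```

```text
t: 6.25
eef_pos: [0.6119, 0.131, 0.2389]
eef_rot: [-0.0, 0.935, 0.355, -0.0]
contact_force: [0.4, 0.6, -2.8]
width: 0.0231
grasp_force: 59.2
t: 6.65
eef_pos: [0.6117, 0.1289, 0.2289]
eef_rot: [0.0, 0.936, 0.353, -0.001]
contact_force: [0.5, -0.0, -2.7]
width: 0.0233
grasp_force: 59.2
t 6.65 pos [0.6117 0.1289 0.2289] yaw 0.721 z [-0.001 -0.001 -1.   ] j [ 0.08  0.52 -0.5   1.29  0.25  1.39 -1.26] F [ 0.5 -0.  -2.7] w 0.0233
  dxyz cm [-0.06  0.07  2.39] twist 0.0
```

```bash
python3 -m handwheel '[{"dx":-0.06,"dy":0.07,"dz":0.8,"twist":0,"grip":1.5},{"dx":0,"dy":0,"dz":0.8,"twist":0,"grip":1.5},{"dx":0,"dy":0,"dz":0.6,"twist":0,"grip":1.5},{"dx":0,"dy":0,"dz":0,"twist":0,"grip":1.5}]'
python3 -m handwheel '[{"dx":0,"dy":0,"dz":0.3,"twist":0,"grip":1.5},{"dx":0,"dy":0,"dz":0.3,"twist":0,"grip":1.5},{"dx":0,"dy":0,"dz":0,"twist":0,"grip":1.5}]'
python3 -m handwheel '[{"dx":0,"dy":0,"dz":0.3,"twist":0,"grip":1.5},{"dx":0,"dy":0,"dz":0.3,"twist":0,"grip":1.5},{"dx":0,"dy":0,"dz":0,"twist":0,"grip":1.5}]'
python3 -c "
from h import *
go(.6117,.128,.162,.721);print(env.state()['torque'])"
```

```text
t: 7.15
eef_pos: [0.6109, 0.1285, 0.2054]
eef_rot: [-0.0, 0.935, 0.354, -0.002]
contact_force: [0.3, 0.7, -3.2]
width: 0.023
grasp_force: 59.2
t: 7.45
eef_pos: [0.6117, 0.1289, 0.2009]
eef_rot: [-0.0, 0.935, 0.354, -0.0]
contact_force: [-0.4, 0.1, -3.9]
width: 0.0232
grasp_force: 59.2
t: 7.75
eef_pos: [0.6115, 0.1288, 0.1947]
eef_rot: [-0.0, 0.935, 0.354, -0.001]
contact_force: [-0.6, -0.3, -3.4]
width: 0.0229
grasp_force: 59.2
t 7.75 pos [0.6115 0.1288 0.1947] yaw 0.7229 z [-0.001 -0.    -1.   ] j [ 0.08  0.54 -0.49  1.35  0.26  1.32 -1.27] F [-0.6 -0.3 -3.4] w 0.0229
  dxyz cm [-0.04  0.07  3.27] twist 0.002
[-0.01679178  0.06927672  0.03567359]
```

```bash
python3 -m handwheel '[{"dx":-0.03,"dy":0.05,"dz":0.3,"twist":0,"grip":1.5},{"dx":0,"dy":0,"dz":0.3,"twist":0,"grip":1.5},{"dx":0,"dy":0,"dz":0.3,"twist":0,"grip":1.5},{"dx":0,"dy":0,"dz":0,"twist":0,"grip":1.5}]'
python3 -m handwheel '[{"dx":0,"dy":0,"dz":0.3,"twist":0,"grip":1.5},{"dx":0,"dy":0,"dz":0.2,"twist":0,"grip":1.5},{"dx":0,"dy":0,"dz":0,"twist":0,"grip":1.5}]'
python3 -m handwheel '[{"dx":0,"dy":0,"dz":0.2,"twist":0,"grip":1.5},{"dx":0,"dy":0,"dz":0,"twist":0,"grip":1.5}]'
python3 -m handwheel '[{"dx":0,"dy":0,"dz":0.2,"twist":0,"grip":1.5},{"dx":0,"dy":0,"dz":0,"twist":0,"grip":1.5}]'
```

```text
t: 8.15
eef_pos: [0.6116, 0.1282, 0.1855]
eef_rot: [-0.0, 0.935, 0.354, -0.001]
contact_force: [0.5, 1.3, -3.3]
width: 0.0234
grasp_force: 59.2
t: 8.45
eef_pos: [0.6117, 0.1283, 0.1808]
eef_rot: [-0.0, 0.935, 0.354, -0.0]
contact_force: [0.3, 0.8, -3.6]
width: 0.0231
grasp_force: 59.2
t: 8.65
eef_pos: [0.6118, 0.1284, 0.179]
eef_rot: [-0.0, 0.935, 0.354, -0.0]
contact_force: [0.1, 0.1, -3.3]
width: 0.0232
grasp_force: 59.2
t: 8.85
eef_pos: [0.6118, 0.1283, 0.177]
eef_rot: [-0.0, 0.935, 0.354, -0.0]
contact_force: [-0.5, -0.0, -3.7]
width: 0.0233
grasp_force: 59.2
```

```bash
python3 -m handwheel '[{"dx":0,"dy":0,"dz":0.2,"twist":0,"grip":1.5},{"dx":0,"dy":0,"dz":0,"twist":0,"grip":1.5}]'
python3 -m handwheel '[{"dx":0,"dy":0,"dz":0.1,"twist":0,"grip":1.5},{"dx":0,"dy":0,"dz":0,"twist":0,"grip":1.5}]'
python3 -m handwheel '[{"dx":0,"dy":0,"dz":0.1,"twist":0,"grip":1.5},{"dx":0,"dy":0,"dz":0,"twist":0,"grip":1.5}]'
```

```text
t: 9.05
eef_pos: [0.6119, 0.1284, 0.175]
eef_rot: [-0.0, 0.935, 0.354, -0.0]
contact_force: [0.5, 0.2, -3.0]
width: 0.0232
grasp_force: 59.2
t: 9.25
eef_pos: [0.612, 0.1285, 0.1742]
eef_rot: [-0.0, 0.935, 0.354, 0.0]
contact_force: [0.1, 0.5, -3.1]
width: 0.0237
grasp_force: 59.2
t: 9.45
eef_pos: [0.6121, 0.1286, 0.1733]
eef_rot: [-0.0, 0.935, 0.354, 0.0]
contact_force: [-0.1, 0.6, -2.8]
width: 0.0234
grasp_force: 59.2
```

Already below the blocked height with no load, so it is going onto the hex. I continue gently.

```bash
for i in 1; do
python3 -m handwheel '[{"dx":0,"dy":0,"dz":0.2,"twist":0,"grip":1.5},{"dx":0,"dy":0,"dz":0,"twist":0,"grip":1.5}]' | grep -E "pos|force"
python3 -m handwheel '[{"dx":0,"dy":0,"dz":0.2,"twist":0,"grip":1.5},{"dx":0,"dy":0,"dz":0,"twist":0,"grip":1.5}]'| grep -E "pos|force"
python3 -m handwheel '[{"dx":0,"dy":0,"dz":0.2,"twist":0,"grip":1.5},{"dx":0,"dy":0,"dz":0,"twist":0,"grip":1.5}]'| grep -E "pos|force"
done
```

```text
eef_pos: [0.612, 0.1286, 0.1711]
contact_force: [0.4, 1.1, -4.2]
grasp_force: 59.1
eef_pos: [0.612, 0.1286, 0.169]
contact_force: [0.5, 0.9, -2.4]
grasp_force: 59.1
eef_pos: [0.612, 0.1286, 0.1671]
contact_force: [0.6, 1.0, -3.8]
grasp_force: 59.1
```

```bash
python3 -m handwheel '[{"dx":0,"dy":0,"dz":0.2,"twist":0,"grip":1.5},{"dx":0,"dy":0,"dz":0,"twist":0,"grip":1.5}]' | grep -E "pos|force"
python3 -m handwheel '[{"dx":0,"dy":0,"dz":0.15,"twist":0,"grip":1.5},{"dx":0,"dy":0,"dz":0,"twist":0,"grip":1.5}]'| grep -E "pos|force"
python3 -m handwheel '[{"dx":0,"dy":0,"dz":0.1,"twist":0,"grip":1.5},{"dx":0,"dy":0,"dz":0,"twist":0,"grip":1.5}]'| grep -E "pos|force"
```

```text
eef_pos: [0.612, 0.1286, 0.1651]
contact_force: [0.1, 1.3, -4.2]
grasp_force: 59.1
eef_pos: [0.612, 0.1286, 0.1637]
contact_force: [0.5, 2.1, -3.2]
grasp_force: 59.2
eef_pos: [0.612, 0.1286, 0.1628]
contact_force: [0.3, 2.1, -2.5]
grasp_force: 59.2
```

```bash
python3 -m handwheel '[{"dx":0,"dy":0,"dz":0.1,"twist":0,"grip":1.5},{"dx":0,"dy":0,"dz":0,"twist":0,"grip":1.5}]' | grep -E "pos|force"
python3 -m handwheel '[{"dx":0,"dy":0,"dz":0.1,"twist":0,"grip":1.5},{"dx":0,"dy":0,"dz":0,"twist":0,"grip":1.5}]'| grep -E "pos|force"
```

```text
eef_pos: [0.6121, 0.1285, 0.1619]
contact_force: [1.1, 2.5, -2.2]
grasp_force: 59.4
eef_pos: [0.6122, 0.1286, 0.1619]
contact_force: [-1.7, 1.1, 4.1]
grasp_force: 60.1
```

Home: floor contact at TCP z 0.162, as predicted. Now I turn clockwise in steps.

```bash
python3 -m handwheel '[{"dx":0,"dy":0,"dz":-0.05,"twist":0.04,"grip":1.5},{"dx":0,"dy":0,"dz":0,"twist":0.08,"grip":1.5},{"dx":0,"dy":0,"dz":0,"twist":0.08,"grip":1.5},{"dx":0,"dy":0,"dz":0,"twist":0.08,"grip":1.5},{"dx":0,"dy":0,"dz":0,"twist":0,"grip":1.5}]'
python3 - <<'E'
from h import *
go(.612,.1286,.162,-.5);print(env.state()['torque'])
E
```

```text
t: 11.55
eef_pos: [0.6124, 0.1289, 0.1618]
eef_rot: [-0.0, 0.976, 0.22, 0.001]
contact_force: [0.9, 1.9, 1.4]
width: 0.0233
grasp_force: 59.8
t 11.55 pos [0.6124 0.1289 0.1618] yaw 0.4431 z [ 0.002  0.001 -1.   ] j [ 0.04  0.55 -0.43  1.4   0.23  1.24 -1.53] F [0.9 1.9 1.4] w 0.0233
  dxyz cm [-0.05  0.01 -0.02] twist 0.943
[ 0.52737589 -0.06334079 -0.03265756]
```

```bash
cat >> h.py <<'E'
def ringang(n,f,C=np.array([.612,.128])):
    im,de,p=grab(n,f); hsv=cv2.cvtColor(im,cv2.COLOR_RGB2HSV)
    m=cv2.inRange(hsv,(22,110,90),(35,255,255)); nn,l,st,c=cv2.connectedComponentsWithStats(m)
    for i in range(1,nn):
        if st[i,4]<5: continue
        for z in(.064,.056):
            q=onplane(p,c[i],z)[0,:2]-C; r=np.hypot(*q)
            if r<.15: print(n,"area",st[i,4],c[i].round(1),"z",z,"r",r.round(4),"ang",((np.arctan2(q[1],q[0]))%(2*np.pi)).round(3))
E
python3 - <<'E'
from h import *
ringang("top","t2");ringang("scene","s2")
E
```

```text
top area 35 [303.5 243.9] z 0.064 r 0.0921 ang 4.292
top area 35 [303.5 243.9] z 0.056 r 0.0916 ang 4.297
scene area 5 [357.8 220.6] z 0.064 r 0.116 ang 3.381
scene area 5 [357.8 220.6] z 0.056 r 0.1219 ang 3.358
scene area 6 [338.3 247.7] z 0.064 r 0.0952 ang 4.328
scene area 6 [338.3 247.7] z 0.056 r 0.0966 ang 4.267
```

The carousel follows. I continue.

```bash
python3 -m handwheel '[{"dx":0,"dy":0,"dz":0,"twist":0.08,"grip":1.5},{"dx":0,"dy":0,"dz":0,"twist":0.08,"grip":1.5},{"dx":0,"dy":0,"dz":0,"twist":0.08,"grip":1.5},{"dx":0,"dy":0,"dz":0,"twist":0.08,"grip":1.5},{"dx":0,"dy":0,"dz":0,"twist":0.08,"grip":1.5}]'
python3 - <<'E'
from h import *
go(.612,.1286,.162,-.5);print(env.state()['torque'])
E
python3 -m handwheel '[{"dx":0,"dy":0,"dz":0,"twist":0.08,"grip":1.5},{"dx":0,"dy":0,"dz":0,"twist":0.08,"grip":1.5},{"dx":0,"dy":0,"dz":0,"twist":0.08,"grip":1.5},{"dx":0,"dy":0,"dz":0,"twist":0.08,"grip":1.5},{"dx":0,"dy":0,"dz":0,"twist":0,"grip":1.5}]'
python3 - <<'E'
from h import *
go(.612,.1286,.162,-.5);print(env.state()['torque'])
ringang("top","t3");ringang("scene","s3")
E
```

```text
t: 12.15
eef_pos: [0.6127, 0.1288, 0.1619]
eef_rot: [-0.0, 1.0, 0.021, 0.001]
contact_force: [2.3, 1.2, 0.8]
width: 0.0232
grasp_force: 59.9
t 12.15 pos [0.6127 0.1288 0.1619] yaw 0.0425 z [ 0.002  0.001 -1.   ] j [-0.01  0.54 -0.34  1.4   0.18  1.23 -1.9 ] F [2.3 1.2 0.8] w 0.0232
  dxyz cm [-0.07  0.01 -0.01] twist 0.542
[ 0.51383434 -0.25596718  0.35466115]
t: 12.65
eef_pos: [0.6128, 0.1286, 0.1618]
eef_rot: [-0.0, 0.99, -0.138, 0.001]
contact_force: [0.6, 1.0, 0.6]
width: 0.0232
grasp_force: 59.8
t 12.65 pos [0.6128 0.1286 0.1618] yaw -0.2761 z [ 0.002  0.    -1.   ] j [-0.06  0.53 -0.27  1.4   0.15  1.22 -2.19] F [0.6 1.  0.6] w 0.0232
  dxyz cm [-0.08  0.02 -0.02] twist 0.224
[ 0.51850007 -0.42396163 -0.07356864]
scene area 19 [358.2 219.7] z 0.064 r 0.1182 ang 3.365
scene area 19 [358.2 219.7] z 0.056 r 0.1242 ang 3.342
scene area 16 [355.9 232.2] z 0.064 r 0.0857 ang 3.605
scene area 16 [355.9 232.2] z 0.056 r 0.0907 ang 3.561
```

```bash
python3 -m handwheel '[{"dx":0,"dy":0,"dz":0,"twist":0.08,"grip":1.5},{"dx":0,"dy":0,"dz":0,"twist":0.08,"grip":1.5},{"dx":0,"dy":0,"dz":0,"twist":0.06,"grip":1.5},{"dx":0,"dy":0,"dz":0,"twist":0.03,"grip":1.5},{"dx":0,"dy":0,"dz":0,"twist":0,"grip":1.5}]'
python3 - <<'E'
from h import *
go(.612,.1286,.162,-.5);print(env.state()['torque'])
ringang("top","t4");ringang("scene","s4");ringang("wrist","w4")
im,_,_=load("s4");cv2.imwrite("pics/s4c.png",cv2.resize(im[190:320,290:460],None,fx=4.6,fy=4.6,interpolation=cv2.INTER_CUBIC)[:,:,::-1])
E
```

```text
t: 13.25
eef_pos: [0.6128, 0.1284, 0.1618]
eef_rot: [-0.0, 0.966, -0.26, 0.001]
contact_force: [2.3, 2.0, 2.3]
width: 0.0229
grasp_force: 59.9
t 13.25 pos [0.6128 0.1284 0.1618] yaw -0.5261 z [ 0.002  0.    -1.   ] j [-0.09  0.53 -0.22  1.4   0.12  1.22 -2.42] F [2.3 2.  2.3] w 0.0229
  dxyz cm [-0.08  0.02 -0.02] twist -0.026
[ 0.44429132 -0.67380664  0.10130418]
scene area 26 [358.6 219.7] z 0.064 r 0.1181 ang 3.355
scene area 26 [358.6 219.7] z 0.056 r 0.1241 ang 3.333
scene area 17 [364.9 229.7] z 0.064 r 0.0829 ang 3.323
scene area 17 [364.9 229.7] z 0.056 r 0.0888 ang 3.294
wrist area 106 [404.9 328.5] z 0.064 r 0.0861 ang 3.395
wrist area 106 [404.9 328.5] z 0.056 r 0.0908 ang 3.378
```

View pics/s4c.png

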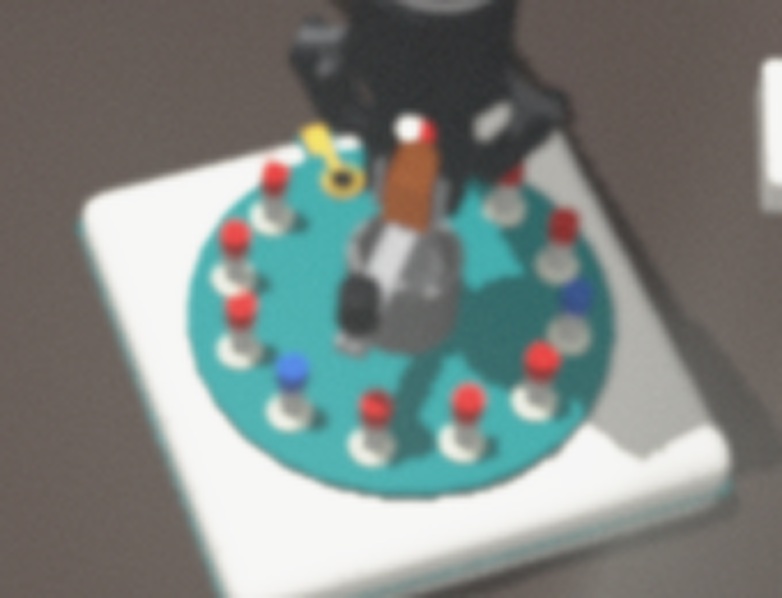

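The crank sits in the well and the free ring (342,180) points straight at the loading mark (318,140), tab to mark. All the estimates agree to about 0.01 rad except the partly hidden wrist view. I release and withdraw straight up.

```bash
python3 -m handwheel '[{"dx":0,"dy":0,"dz":0,"twist":0,"grip":3},{"dx":0,"dy":0,"dz":0,"twist":0,"grip":4.5},{"dx":0,"dy":0,"dz":0,"twist":0,"grip":5},{"dx":0,"dy":0,"dz":-0.5,"twist":0,"grip":5},{"dx":0,"dy":0,"dz":-1,"twist":0,"grip":5}]'
python3 -m handwheel '[{"dx":0,"dy":0,"dz":-2,"twist":0,"grip":5},{"dx":0,"dy":0,"dz":-3,"twist":0,"grip":5},{"dx":0,"dy":0,"dz":-3,"twist":0,"grip":5},{"dx":0,"dy":0,"dz":-3,"twist":0,"grip":5},{"dx":0,"dy":0,"dz":0,"twist":0,"grip":5}]'
python3 -m handwheel '[{"dx":-4,"dy":0,"dz":0,"twist":0,"grip":5},{"dx":-4,"dy":0,"dz":0,"twist":0,"grip":5},{"dx":-4,"dy":0,"dz":0,"twist":0,"grip":5},{"dx":-4,"dy":0,"dz":0,"twist":0,"grip":5},{"dx":0,"dy":0,"dz":0,"twist":0,"grip":5}]'
python3 - <<'E'
from h import *
go(.612,.1286,.162,-.5)
ringang("top","t5");ringang("scene","s5");ringang("wrist","w5")
for f in("t5","w5"):
    im,de,p=load(f);V,U=np.mgrid[0:480,0:640];P=pts(p,np.c_[U.ravel(),V.ravel()],de.ravel()).reshape(480,640,3)
    S=im.astype(int);k=(S[...,0]-S[...,2]>90)&(S[...,1]>70)&(np.hypot(P[...,0]-.612,P[...,1]-.128)<.03)
    if k.sum()>5:print(f,k.sum(),"block",np.median(P[k],0).round(4),np.percentile(P[k][:,2],95))
a,b=load("t5")[0][165:295,210:340],load("w5")[0]
cv2.imwrite("pics/fin.png",np.hstack([cv2.resize(a,(400,400),interpolation=cv2.INTER_CUBIC),cv2.resize(b,(400,400))])[:,:,::-1])
E
```

```text
t: 13.9
eef_pos: [0.611, 0.1279, 0.1756]
eef_rot: [0.001, 0.965, -0.261, -0.001]
contact_force: [0.1, 0.5, 0.9]
width: 0.0501
grasp_force: 0.0
t: 14.4
eef_pos: [0.6144, 0.1293, 0.2931]
eef_rot: [-0.003, 0.965, -0.261, 0.005]
contact_force: [0.3, -0.1, 0.1]
width: 0.0499
grasp_force: 0.0
t: 14.9
eef_pos: [0.4679, 0.2141, 0.2872]
eef_rot: [-0.001, 0.967, -0.255, -0.002]
contact_force: [0.6, 1.0, 0.8]
width: 0.0499
grasp_force: 0.0
t 14.9 pos [0.4679 0.2141 0.2872] yaw -0.5164 z [-0.002  0.003 -1.   ] j [-0.22  0.23 -0.3   1.51  0.07  1.41 -2.61] F [0.6 1.  0.8] w 0.0499
  dxyz cm [16.79  0.34 12.47] twist -0.016
top area 35 [278.7 262.7] z 0.064 r 0.0915 ang 3.332
top area 35 [278.7 262.7] z 0.056 r 0.091 ang 3.326
top area 28 [281.  274.4] z 0.064 r 0.1241 ang 3.336
top area 28 [281.  274.4] z 0.056 r 0.1238 ang 3.332
scene area 25 [358.6 219.8] z 0.064 r 0.1178 ang 3.357
scene area 25 [358.6 219.8] z 0.056 r 0.1238 ang 3.335
scene area 12 [363.9 230.1] z 0.064 r 0.0826 ang 3.357
scene area 12 [363.9 230.1] z 0.056 r 0.0884 ang 3.326
wrist area 209 [376.9 104.6] z 0.064 r 0.0881 ang 3.291
wrist area 209 [376.9 104.6] z 0.056 r 0.0884 ang 3.306
wrist area 59 [388.8 120.1] z 0.064 r 0.1057 ang 3.296
wrist area 59 [388.8 120.1] z 0.056 r 0.1064 ang 3.309
wrist area 254 [399.9 135.6] z 0.064 r 0.1232 ang 3.295
wrist area 254 [399.9 135.6] z 0.056 r 0.1243 ang 3.306
t5 114 block [0.6136 0.128  0.181 ] 0.186280020338593
```

View pics/fin.png

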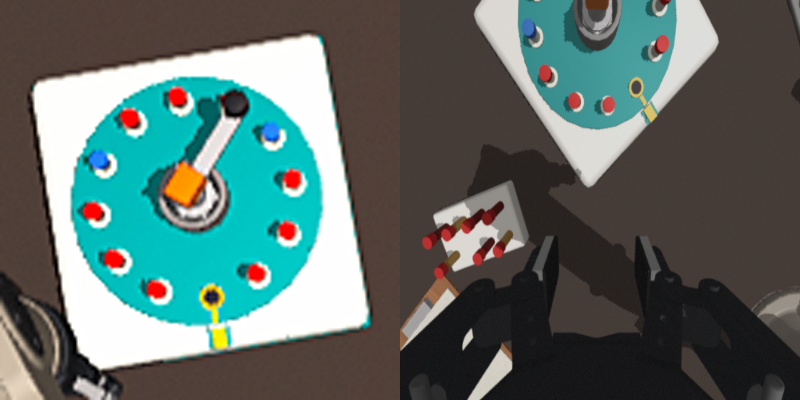

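The ring and its tab, at (211,297) in the left half, line up with the mark at (219,338) to under 0.02 rad. The crank stands seated, block top at z 0.181 against 0.182 expected, and the hand is clear.

```bash
python3 -m handwheel '[{"dx":0,"dy":0,"dz":0,"twist":0,"grip":5},{"dx":0,"dy":0,"dz":0,"twist":0,"grip":5},{"dx":0,"dy":0,"dz":0,"twist":0,"grip":5}]'
python3 -c "
from plant import job
print(job.finish_job())"
```

```text
t: 15.35
eef_pos: [0.4744, 0.2082, 0.286]
eef_rot: [0.0, 0.965, -0.261, -0.0]
contact_force: [0.1, -0.0, -0.3]
width: 0.0502
grasp_force: 0.0
the job is handed in; nothing more can be done
None
```

The job is handed in (no verdict came back): the crank is seated on the drive hex and released, the free slot is within about 0.02 rad of the loading mark by the cameras, and the hand is clear.

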